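# Test the track detector under the tank wagon

## Robot

A 6-joint arm with a two-finger parallel gripper is mounted at the origin on the work surface. World frame = base frame: x ahead of the robot, y to its left, z up, the work surface at z = 0. Lengths are in mm, angles in rad, forces in N, time in s.
With the tool pointing down it reaches from about 300 to 775 mm from the base axis. Payload 14.6 kg.
Tool frame: the origin (TCP) lies at the very end of the fingers, on their centre line; the grasp point (between the pads) lies 19 mm behind it; z points along the fingers, y is the line along which they close (so a half turn about z gives the same grasp; the last joint's range is limited). The gripper opens to 85 mm and grips with 20 to 120 N. Pads are 22 mm wide; open, the fingers measure 114 mm over their backs; the gripper's body (76 mm by 85 mm) begins 54 mm behind the grasp point. The pads swing forward as they close: fully open they stand 13 mm farther back than shut.
Start: joints at [1.168, 0.3, 1.521, -0, 1.321, -0.067], TCP at [181.236, 519.272, 231.281] pointing down, gripper open.
Joint ranges: [-3.03, 3.03], [-0.79, 2.21], [0.23, 2.52], [-1.04, 4.18], [0, 3.07], [-2.55, 2.55]. Speed limits (rad/s): [2.22, 2.22, 2.57, 3.14, 3.14, 3.14].

## Interface

Orientations are given as [roll, pitch, yaw] about the fixed x, y, z axes, in that order (R = Rz(yaw) Ry(pitch) Rx(roll)).
In Python, from bench import * gives the robot as it stands. The module is installed in compiled form; this text tells all that it offers.
- The arm moves only by the tool send_rows, never from a script. Its argument "deltas" is a list of rows, each an object with "claw": the opening, from 0 (shut) to 1 (fully open); "xyz": the shift along the world's x, y, z in cm, a list of three; "twist": the turn, a rotation vector about the world's x, y, z in degrees, a list of three. A call has 1 to 10 rows; each row is the pose to reach, as a shift and turn from the pose commanded when the call began; what a row does not reach only later rows make up. A row lasts 1/8 s, in which the tool goes at most 62.5 mm and 10.7 degrees, less where a joint would pass 70% of its speed; a pose out of reach is approached as far as the arm can. A call with a gripper value outside its range is refused whole. The fingers move at their own pace and stop on an object; the grip force is fixed at half the most. Time passes only in rows, so rows that repeat a pose let the fingers close. It gives the time, the measured TCP pose, the force, the opening and the grip force at its end, in the units of the state.
- read_state(): the state, without advancing time (a new reading comes with each control period).
- capture(name): name is "scene" or "top"; returns a dict with "img" (480x640x3 uint8, red, green, blue), "fx", "fy", "cx", "cy" (pixels), "origin" and "rotation" of the camera in the world. Camera axes: x right, y up, looking along -z (the intrinsics and any distortion apply to the point x, -y, -z); pixel columns grow to the right and rows downward; lengths in mm; the calibration is good to about 2 mm. A picture is of the moment at which its call begins. There is no depth.
- job_done(): hands the job in; it is judged then, once.
The state is a dict: "clock": time; "joint_pos": joint angles; "qvel": joint speeds; "tau": joint torques, N m; "tool_pos": TCP position; "tool_rot": TCP orientation; "wrist_force": force on the tool from outside, world axes, zero at the start; "wrist_torque": the same for the moment, N m; "opening": finger opening in mm; "grasp_force": force on a finger pad.
Only numpy, scipy, OpenCV 4.12 (cv2) and the standard library are available. Lean on these libraries where they do the work, as an engineer would, in place of code of your own. Each camera call takes 0.05 s, during which the arm holds its last target. There are 200 camera calls.

## Task

The optical detector set in the track under the tank wagon has just been wired and is to be tested with the hand. Without lifting it, push the tank wagon along its track right up to the buffer stop, so that its buffers meet the beam and the detector lies clear; then point at the detector from above with the fingertips, about 15 mm over it, and stay there for at least two seconds. Do not touch the track, the detector or the buffer stop, leave the wagon at the stop, and leave the other wagons, the screwdriver and the jar where they are.

Things in the scene. Friction and masses are not known exactly. Their poses are not given: they have to be found in the camera images.
- tank: tank wagon: grey, round lying barrel (38 mm across, 104 long) with a dome; 270 to 430 g, loose on its rails; rolls at about 0.1 N, coasts under 1 cm from 50 mm/s. Origin: mid-wagon at rail-top height; x along it to the buffer stop, z up. 144 mm long over buffers, 54 wide, 80 high. Frame x -60 to 60 mm, heights 18 to 30; barrel x -52 to 52, heights 33 to 71
- rear (a point): middle between the two buffer faces at the tank wagon's end away from the buffer stop, 72 mm behind its middle, 23.5 mm above rail tops; axes as the wagon. The buffers, 12 mm across, are centred 19.5 mm to either side and stand out 12 mm from the frame (27 mm free between them). A push on buffers or frame rolls it
- road_tank: the tank wagon's track (any of the three roads), fixed, 66 mm wide, from x -420 to 50 mm. Origin: centre line, underside of its cork bed (9 mm above the bench), under the face of the buffer stop's beam; x along the track to the stop (to the robot's left, within about 10 degrees), z up. Rail tops 12 mm above the origin. Roads lie 88 mm apart
- stop (a point): middle of the face of the timber beam of the tank wagon's buffer stop: 62 mm wide, 14 high, 23.5 mm above rail tops; axes as the road. With its buffers touching the beam, the wagon's middle is 72 mm before this point
- eye (a point): detector of the tank wagon's road, under that wagon at the start: black housing, 12 mm across the track, 6.5 along it, two round lenses, on the centre line between sleepers, 195 mm before the stop's beam. Point: middle of its top, 3.5 mm below rail tops, 17.5 mm above the bench; axes as the road. The middle between the fingertips goes over it
- open_wagon: open wagon: grey, empty open-topped box body, 63 mm high, loose on another road; frame, buffers, origin and axes as the tank wagon. Bystander
- van: van: grey closed box body with a roof, 72 mm high, loose on the third road; frame, buffers, origin and axes as the tank wagon. Bystander
- road_open: the open wagon's track, fixed; build, origin and axes as the tank wagon's road
- road_van: the van's track, fixed; build, origin and axes as the tank wagon's road
- screwdriver: loose screwdriver, black handle, 190 mm long, lying on the bench to the right of the yard board (seen from the robot). Bystander
- jar: loose glass jar with a steel lid, 48 mm across, 55 mm high, on the bench to the left of the yard board (seen from the robot). Bystander
Not all that is in view belongs to the job. Leave any purple look-alike of the tank alone.

How it is judged:
By the outcome, as a careful person would: the job done as asked, in the order asked, and still so for the second after the job is handed in, with the robot touching nothing.
It also fails if it takes over 42 s, if anything falls off the work surface, if the arm or the gripper's body presses on something with over 40 N, if the wrist force passes 120 N, or if a joint passes its speed limit or range.

## Working session

There is one attempt and no reset: what is moved stays moved. The work goes in short steps, Python scripts to look and compute and a tool call to move; the robot and the scene stay as the last step left them, time stands still between calls to the robot, and variables do not carry over. Pictures are saved under pics/ and viewed, at most 10 in all, crops included, and the job is handed in when it is done.

Besides the shell and the picture viewer there is one more tool, called after "Call:" in YAML: its name, and indented under it one key for each argument. send_rows: Moves the arm, as the interface text tells. Its arguments: {"type":"object","properties":{"deltas":{"type":"array"}},"required":["deltas"]}

```bash
mkdir -p pics
python3 - <<'E'
from bench import *
import cv2
for n in ("scene","top"):
    c=capture(n); cv2.imwrite(f"pics/{n}0.png",c["img"][:,:,::-1])
    print(n,{k:(v.tolist() if hasattr(v,'tolist') else v) for k,v in c.items() if k!="img"})
print(read_state())
E
```

```text
scene {'fx': 532.9478412099959, 'fy': 532.9478412099959, 'cx': 324.98101773815193, 'cy': 236.8763591392231, 'origin': [1320.5148949408733, 74.614098546293, 1051.8022921911881], 'rotation': [0.5945259564448748, 0.006953479702730414, 1.6380502469753186]}
top {'fx': 533.8347421965183, 'fy': 533.8347421965183, 'cx': 318.39154914401126, 'cy': 239.31565418475122, 'origin': [527.8680815037347, 13.20769070329489, 1533.248828909196], 'rotation': [0.07416861924502438, -0.002747804641797469, -1.5774270230343737]}
{'clock': 0.1, 'joint_pos': array([ 1.16841148e+00,  3.00396599e-01,  1.52154482e+00,  3.16001821e-05,
        1.32075439e+00, -6.66199430e-02]), 'qvel': array([-0.000717  , -0.00192723, -0.00033938,  0.00018287, -0.00041849,
       -0.00054391]), 'tau': array([-3.11916995e-05, -5.44377959e+01, -3.62372410e+01, -9.38764697e-05,
        3.02793371e-03,  6.77677895e-05]), 'tool_pos': array([181.13509557, 519.0707279 , 230.77753583]), 'tool_rot': array([-3.14049398e+00, -1.03978983e-04,  2.80581986e+00]), 'wrist_force': array([ 0.89614152, -0.17159492,  0.38578022]), 'wrist_torque': array([-7.52525893e-03, -5.49276092e-02,  7.43713222e-05]), 'grasp_force': 0.0, 'opening': 85.63791776907614}
```

View pics/scene0.png

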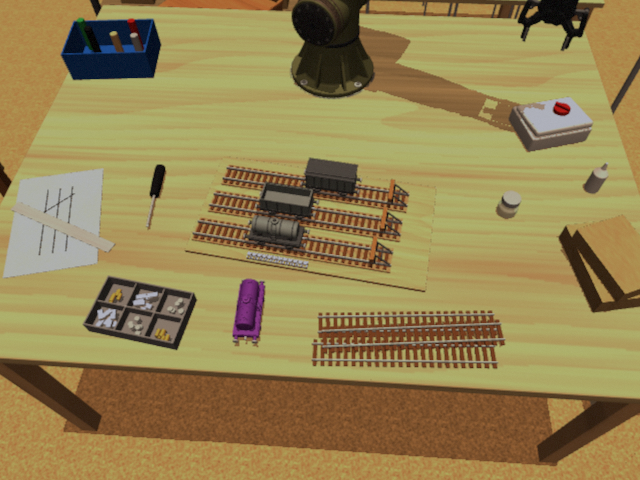

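View pics/top0.png

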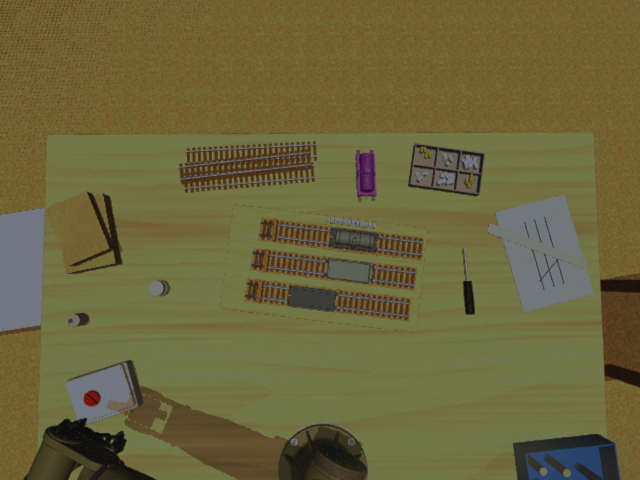

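The grey tank wagon is at scene (276,230) / top (354,238). Things it could be taken for: the purple look-alike at scene (249,310) / top (366,175), the open wagon at scene (287,198) / top (348,270), and the van at scene (331,176) / top (312,298). By its description (grey, round barrel, dome) I choose scene (276,230). The buffer stop of its road is at scene (377,252) / top (266,228).

Run:
```python
import cv2
a=cv2.imread("pics/top0.png")[200:270,230:440]; b=cv2.imread("pics/scene0.png")[200:280,185:400]
a=cv2.convertScaleAbs(cv2.resize(a,(798,266),interpolation=cv2.INTER_CUBIC),alpha=1.8); b=cv2.resize(b,(798,297),interpolation=cv2.INTER_CUBIC)
cv2.imwrite("pics/crop.png",cv2.vconcat([a,b]))
```

```text
(no output)
```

View pics/crop.png

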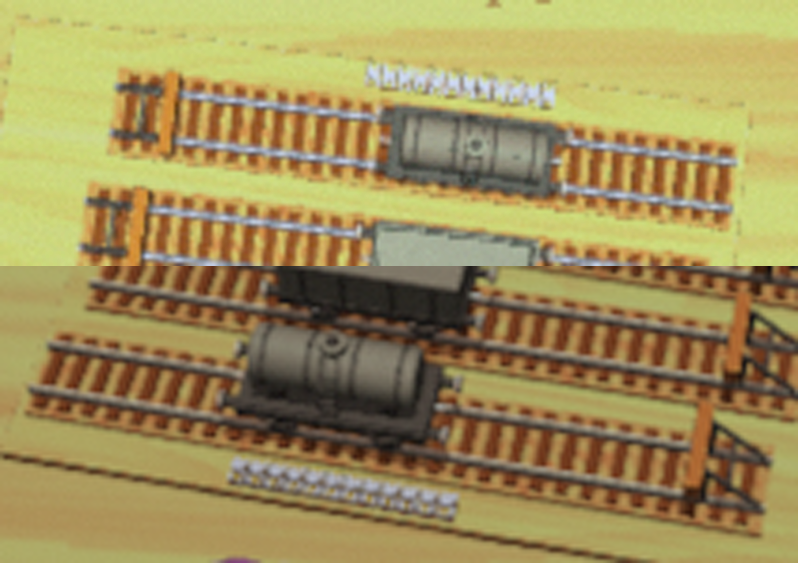

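```bash
cat > h.py <<'E'
import numpy as np, cv2
from scipy.spatial.transform import Rotation as R
CAM={"scene":(532.948,324.981,236.876,[1320.515,74.614,1051.802],[0.5945259564,0.0069534797,1.638050247]),
"top":(533.835,318.392,239.316,[527.868,13.208,1533.249],[0.07416861924,-0.0027478046,-1.577427023])}
def ray(c,uv):
    f,cx,cy,o,r=CAM[c]; uv=np.atleast_2d(uv).astype(float)
    d=np.c_[(uv[:,0]-cx)/f,-(uv[:,1]-cy)/f,-np.ones(len(uv))]
    return np.array(o),d@R.from_euler("xyz",r).as_matrix().T
def plane(c,uv,z):
    o,d=ray(c,uv); return o+d*((z-o[2])/d[:,2])[:,None]
def tri(a,b):
    (o1,d1),(o2,d2)=ray("top",a),ray("scene",b); d1,d2=d1[0],d2[0]
    s=np.linalg.lstsq(np.c_[d1,-d2],o2-o1,rcond=None)[0]
    p,q=o1+s[0]*d1,o2+s[1]*d2; return ((p+q)/2).round(1),np.linalg.norm(p-q).round(1)
E
python3 - <<'E'
from h import *
ct=lambda x,y:[230+x/3.8-.37,200+y/3.8-.37]; cs=lambda x,y:[185+x/3.712-.37,200+(y-266)/3.712-.37]
print("dome",tri(ct(477,146),cs(333,343)))
print("beam far/near/mid",tri(ct(167,152),cs(706,405)),tri(ct(173,73),cs(694,480)))
print("rail right ends",tri(ct(737,161),cs(33,389)),tri(ct(730,209),cs(49,345)))
# masks in the top view
im=cv2.imread("pics/top0.png"); hsv=cv2.cvtColor(im,cv2.COLOR_BGR2HSV)
roi=np.zeros(im.shape[:2],np.uint8); cv2.fillPoly(roi,[np.array([ct(110,62),ct(742,130),ct(735,232),ct(105,160)],np.int32)],1)
rail=(hsv[...,1]<95)&(hsv[...,2]>85)&(roi>0)
y,x=np.nonzero(rail); P=plane("top",np.c_[x,y],21.)
# split at the line joining the rail pairs' middles
side=(y-200)*3.8-(120+ (x-230-47)*3.8*65/555)
xs=(x-230)*3.8; ok=((xs>185)&(xs<375))|((xs>575)&(xs<735))
for s in (-1,1):
    m=ok&(np.sign(side)==s)&(abs(abs(side)-24)<9)
    l=cv2.fitLine(P[m,:2].astype(np.float32),cv2.DIST_HUBER,0,.01,.01).ravel(); print("rail",m.sum(),l, "angle from y",np.degrees(np.arctan(l[0]/l[1])))
# orange beam
for n,z,(x0,y0,x1,y1) in (("top",51.5,(268,215,282,244)),("scene",51.5,(365,232,382,268))):
    im=cv2.imread(f"pics/{n}0.png"); h=cv2.cvtColor(im,cv2.COLOR_BGR2HSV)[y0:y1,x0:x1]
    print(n); 
    for yy in range(0,y1-y0,3): print(y0+yy,[f"{a[0]}/{a[1]}/{a[2]}" for a in h[yy]])
E
```

```text
dome (array([637.6, -90.8,  93.7]), np.float64(0.3))
beam far/near/mid (array([638. , 134.2,  49. ]), np.float64(1.7)) (array([695.7, 128.4,  54.3]), np.float64(0.1))
rail right ends (array([ 630.8, -290.7,   17.2]), np.float64(1.1)) (array([ 595.2, -286.3,   16.1]), np.float64(1.8))
rail 141 [ 1.2894529e-01  9.9165171e-01  6.5820111e+02 -7.6649101e+01] angle from y 7.4086485
rail 145 [ 1.2927747e-01  9.9160844e-01  6.2304291e+02 -7.4728958e+01] angle from y 7.427841
top
215 ['33/109/119', '34/108/120', '34/109/119', '34/108/120', '34/108/120', '34/114/119', '34/109/119', '33/113/120', '34/115/120', '34/109/119', '33/115/118', '32/117/118', '32/114/119', '32/113/117']
218 ['24/130/116', '25/124/115', '26/120/115', '29/114/116', '30/113/115', '27/121/112', '24/131/107', '24/132/106', '27/123/114', '29/119/111', '32/114/116', '31/114/116', '31/112/118', '32/111/119']
221 ['18/143/105', '14/166/80', '13/199/77', '13/182/77', '15/153/80', '16/168/103', '17/189/116', '17/189/116', '18/172/110', '16/168/56', '17/147/85', '19/147/113', '17/152/109', '16/166/103']
224 ['23/61/54', '13/72/57'
[... 3438 characters left out ...]
4']
259 ['11/129/127', '15/134/148', '19/133/169', '18/142/147', '14/169/119', '14/179/118', '14/188/118', '13/180/125', '12/180/99', '13/133/44', '18/133/90', '18/141/145', '15/156/141', '10/192/105', '10/178/86', '10/123/58', '12/49/52']
262 ['10/105/68', '14/96/69', '15/73/77', '13/70/69', '12/100/51', '11/115/53', '12/123/58', '11/138/61', '13/111/55', '7/64/36', '16/65/94', '16/60/131', '14/73/123', '11/92/116', '11/91/118', '15/107/133', '15/114/150']
265 ['14/158/136', '15/148/171', '15/149/147', '12/163/108', '12/177/85', '11/188/69', '10/189/66', '15/151/123', '17/143/164', '17/144/174', '15/149/157', '12/167/125', '11/174/104', '10/174/97', '11/154/104', '12/148/112', '12/137/110']
```

Crop check: it shows the grey barrel with dome on its dark frame (crop-top 385–557, 146), with the beam at crop-top (171,112). The fits are consistent: track direction (0.129, 0.992), 7.4° off +y. The tank's middle is ≈(638,-91), 222 mm before the beam at ≈(667,130), and the rail ends back-project to the same beam within about 2 mm.

Moving behind the wagon, fingers across the track at ~30 mm opening so that each one meets a buffer.

Call:
send_rows:
  deltas:
    - {"claw": 0.35,"xyz": [2.2,-3.6,0],"twist": [0,0,-4]}
    - {"claw": 0.35,"xyz": [5,-8.1,0],"twist": [0,0,-9]}
    - {"claw": 0.35,"xyz": [8,-13,0],"twist": [0,0,-14]}
    - {"claw": 0.35,"xyz": [11,-17.9,0],"twist": [0,0,-19]}
    - {"claw": 0.35,"xyz": [14,-22.8,0],"twist": [0,0,-24]}
    - {"claw": 0.35,"xyz": [17,-27.7,0],"twist": [0,0,-30]}
    - {"claw": 0.35,"xyz": [20,-32.6,0],"twist": [0,0,-36]}
    - {"claw": 0.35,"xyz": [23,-37.4,0],"twist": [0,0,-42]}
    - {"claw": 0.35,"xyz": [26,-42.3,0],"twist": [0,0,-48]}
    - {"claw": 0.35,"xyz": [29,-47.2,0],"twist": [0,0,-54]}

```text
clock: 1.35
tool_pos: [471.9, 45.4, 231.2]
tool_rot: [-3.142, -0.0, 1.86]
wrist_force: [0.6, -0.3, 0.5]
opening: 30.2
grasp_force: 0.0
```

Run:
```python
from h import *
d=np.array([.1291,.9916]);c0=np.array([640.6,-75.7]);n=np.array([.9916,-.1291])
def rd(p): p=p[:2]-c0; return (p@d).round(1),(p@n).round(1)
for r,u in ((221,276.5),(230,275.5),(239,274.5)): print("top beam face",rd(plane("top",[u,r],51.5)[0]))
for r,u in ((241,372),(247,371.2),(253,370)): print("scene beam face",rd(plane("scene",[u,r],44.5)[0]))
print("rail ends -420",rd(np.array([612.5,-287.5])),"dome",rd(np.array([637.6,-90.8])))
ct=lambda x,y:[230+x/3.8-.37,200+y/3.8-.37]
for q in ((737,161),(730,209)): print("rail end top",rd(plane("top",ct(*q),21)[0]))
for q in ((569,138),(562,190),(380,115),(378,160)): print("buffers",rd(plane("top",ct(*q),44.5)[0]))
from bench import read_state
s=read_state();print(s["clock"],s["tool_pos"],s["tool_rot"],s["opening"])
```

```text
top beam face (np.float64(205.3), np.float64(23.0))
top beam face (np.float64(204.9), np.float64(-2.3))
top beam face (np.float64(204.4), np.float64(-27.6))
scene beam face (np.float64(203.7), np.float64(-21.0))
scene beam face (np.float64(204.3), np.float64(-4.6))
scene beam face (np.float64(204.1), np.float64(11.7))
rail ends -420 (np.float64(-213.6), np.float64(-0.5)) dome (np.float64(-15.4), np.float64(-1.0))
rail end top (np.float64(-214.3), np.float64(17.9))
rail end top (np.float64(-213.0), np.float64(-18.5))
buffers (np.float64(-85.1), np.float64(17.4))
buffers (np.float64(-84.4), np.float64(-21.4))
buffers (np.float64(55.1), np.float64(17.1))
buffers (np.float64(52.6), np.float64(-16.0))
1.35 [471.85594169  45.43259288 231.2056849 ] [-3.14153896e+00 -1.00576957e-04  1.85969170e+00] 30.16712269263219
```

Call:
send_rows:
  deltas:
    - {"claw": 0.35,"xyz": [3,-4.9,0],"twist": [0,0,-6]}
    - {"claw": 0.35,"xyz": [6,-9.8,0],"twist": [0,0,-12]}
    - {"claw": 0.35,"xyz": [9,-14.7,0],"twist": [0,0,-18]}
    - {"claw": 0.35,"xyz": [12,-19.6,-1],"twist": [0,0,-22]}
    - {"claw": 0.35,"xyz": [14,-23,-2.5],"twist": [0,0,-24.2]}
    - {"claw": 0.35,"xyz": [15.2,-24.9,-5],"twist": [0,0,-24.2]}
    - {"claw": 0.35,"xyz": [15.2,-24.9,-8],"twist": [0,0,-24.2]}
    - {"claw": 0.35,"xyz": [15.2,-24.9,-11],"twist": [0,0,-24.2]}
    - {"claw": 0.35,"xyz": [15.2,-24.9,-13],"twist": [0,0,-24.2]}
    - {"claw": 0.35,"xyz": [15.2,-24.9,-13],"twist": [0,0,-24.2]}

```text
clock: 2.6
tool_pos: [622.7, -201.5, 99.9]
tool_rot: [-3.139, -0.001, 1.441]
wrist_force: [0.2, 0.5, 0.7]
opening: 30.0
grasp_force: 0.0
```

Run:
```python
from h import *
from bench import *
s=read_state();print(s["clock"],s["tool_pos"],s["tool_rot"],s["opening"])
a,b=[capture(n)["img"][:,:,::-1] for n in ("top","scene")]
a=cv2.convertScaleAbs(cv2.resize(a[205:275,290:450],(800,350),interpolation=cv2.INTER_CUBIC),alpha=1.8)
b=cv2.resize(b[160:285,145:345],(400,250),interpolation=cv2.INTER_CUBIC)
cv2.imwrite("pics/c1.png",cv2.vconcat([a,cv2.copyMakeBorder(b,0,0,0,400,0)]))
```

```text
2.6 [ 622.68669458 -201.45976856   99.91951356] [-3.13903362e+00 -6.23578916e-04  1.44104007e+00] 29.982754434483738
```

View pics/c1.png

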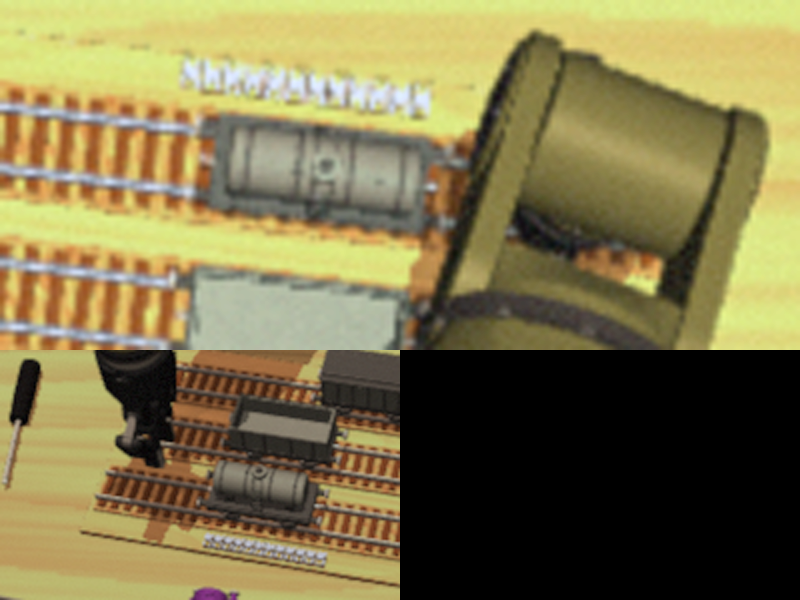

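The picture shows the fingers behind the wagon's rear (gripper at composite (150,450)), clear of the open wagon, and aligned with the road. Descending to buffer height.

Call:
send_rows:
  deltas:
    - {"claw": 0.35,"xyz": [0.1,0,-2],"twist": [0,0,0]}
    - {"claw": 0.35,"xyz": [0.1,0,-4],"twist": [0,0,0]}
    - {"claw": 0.35,"xyz": [0.1,0,-5.5],"twist": [0,0,0]}
    - {"claw": 0.35,"xyz": [0.1,0,-6.5],"twist": [0,0,0]}
    - {"claw": 0.35,"xyz": [0.1,0,-6.5],"twist": [0,0,0]}

```text
clock: 3.32
tool_pos: [623.9, -201.6, 35.4]
tool_rot: [-3.14, -0.0, 1.441]
wrist_force: [-0.4, -0.3, 0.0]
opening: 29.7
grasp_force: 0.0
```

Call:
send_rows:
  deltas:
    - {"claw": 0.35,"xyz": [0.05,0.4,0],"twist": [0,0,0]}
    - {"claw": 0.35,"xyz": [0.1,0.8,0],"twist": [0,0,0]}
    - {"claw": 0.35,"xyz": [0.16,1.2,0],"twist": [0,0,0]}
    - {"claw": 0.35,"xyz": [0.21,1.6,0],"twist": [0,0,0]}
    - {"claw": 0.35,"xyz": [0.26,2,0],"twist": [0,0,0]}
    - {"claw": 0.35,"xyz": [0.31,2.4,0],"twist": [0,0,0]}
    - {"claw": 0.35,"xyz": [0.36,2.8,0],"twist": [0,0,0]}
    - {"claw": 0.35,"xyz": [0.42,3.2,0],"twist": [0,0,0]}
    - {"claw": 0.35,"xyz": [0.47,3.6,0],"twist": [0,0,0]}
    - {"claw": 0.35,"xyz": [0.52,4,0],"twist": [0,0,0]}

```text
clock: 4.58
tool_pos: [629.5, -161.5, 36.3]
tool_rot: [3.142, 0.0, 1.441]
wrist_force: [0.8, -0.3, -0.5]
opening: 29.8
grasp_force: 0.1
```

Call:
send_rows:
  deltas:
    - {"claw": 0.35,"xyz": [0.05,0.4,0],"twist": [0,0,0]}
    - {"claw": 0.35,"xyz": [0.1,0.8,0],"twist": [0,0,0]}
    - {"claw": 0.35,"xyz": [0.16,1.2,0],"twist": [0,0,0]}
    - {"claw": 0.35,"xyz": [0.21,1.6,0],"twist": [0,0,0]}
    - {"claw": 0.35,"xyz": [0.26,2,0],"twist": [0,0,0]}
    - {"claw": 0.35,"xyz": [0.31,2.4,0],"twist": [0,0,0]}
    - {"claw": 0.35,"xyz": [0.36,2.8,0],"twist": [0,0,0]}
    - {"claw": 0.35,"xyz": [0.42,3.2,0],"twist": [0,0,0]}
    - {"claw": 0.35,"xyz": [0.47,3.6,0],"twist": [0,0,0]}
    - {"claw": 0.35,"xyz": [0.52,4,0],"twist": [0,0,0]}

```text
clock: 5.82
tool_pos: [634.7, -121.5, 36.3]
tool_rot: [-3.142, -0.0, 1.441]
wrist_force: [-0.2, 0.1, -0.1]
opening: 29.8
grasp_force: 0.1
```

Run:
```python
from h import *
from bench import *
s=read_state();print(s["clock"],s["tool_pos"],s["wrist_force"])
a,b=[capture(n)["img"][:,:,::-1] for n in ("top","scene")]
a=cv2.convertScaleAbs(cv2.resize(a[205:275,260:420],(800,350),interpolation=cv2.INTER_CUBIC),alpha=1.8)
b=cv2.resize(b[185:265,210:410],(600,240),interpolation=cv2.INTER_CUBIC)
cv2.imwrite("pics/c2.png",cv2.vconcat([a,cv2.copyMakeBorder(b,0,0,0,200,0)]))
```

```text
5.825 [ 634.66981843 -121.45643586   36.28906193] [-0.17532367  0.12082798 -0.11747577]
```

View pics/c2.png

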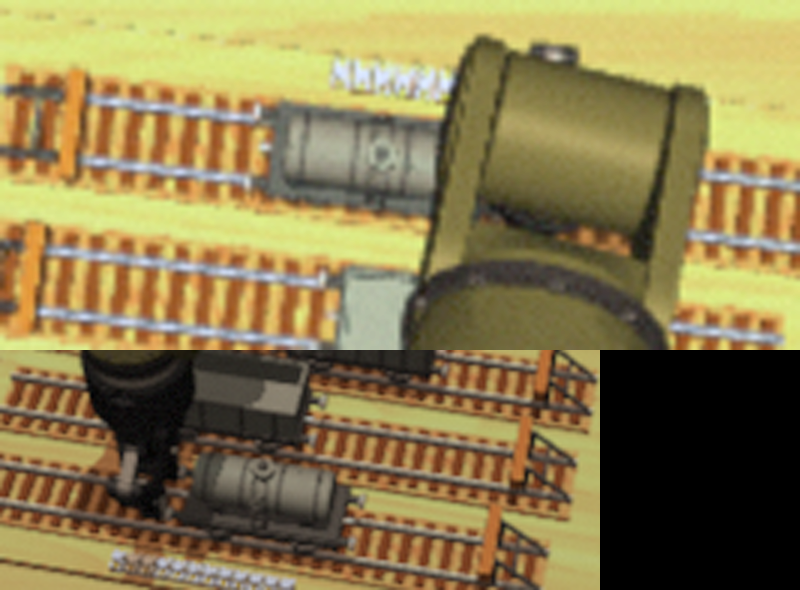

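The wagon is rolling ahead of the fingers on its rails: its dome is now at top px (336,236), moved ≈51 mm as computed, so ≈97 mm are left. Continuing 80 mm, then slowly.

Call:
send_rows:
  deltas:
    - {"claw": 0.35,"xyz": [0.05,0.4,0],"twist": [0,0,0]}
    - {"claw": 0.35,"xyz": [0.1,0.8,0],"twist": [0,0,0]}
    - {"claw": 0.35,"xyz": [0.16,1.2,0],"twist": [0,0,0]}
    - {"claw": 0.35,"xyz": [0.21,1.6,0],"twist": [0,0,0]}
    - {"claw": 0.35,"xyz": [0.26,2,0],"twist": [0,0,0]}
    - {"claw": 0.35,"xyz": [0.31,2.4,0],"twist": [0,0,0]}
    - {"claw": 0.35,"xyz": [0.36,2.8,0],"twist": [0,0,0]}
    - {"claw": 0.35,"xyz": [0.42,3.2,0],"twist": [0,0,0]}
    - {"claw": 0.35,"xyz": [0.47,3.6,0],"twist": [0,0,0]}
    - {"claw": 0.35,"xyz": [0.52,4,0],"twist": [0,0,0]}

```text
clock: 7.18
tool_pos: [639.9, -81.5, 36.3]
tool_rot: [3.142, 0.0, 1.441]
wrist_force: [0.2, -0.5, 0.2]
opening: 29.6
grasp_force: 0.1
```

Call:
send_rows:
  deltas:
    - {"claw": 0.35,"xyz": [0.05,0.4,0],"twist": [0,0,0]}
    - {"claw": 0.35,"xyz": [0.1,0.8,0],"twist": [0,0,0]}
    - {"claw": 0.35,"xyz": [0.16,1.2,0],"twist": [0,0,0]}
    - {"claw": 0.35,"xyz": [0.21,1.6,0],"twist": [0,0,0]}
    - {"claw": 0.35,"xyz": [0.26,2,0],"twist": [0,0,0]}
    - {"claw": 0.35,"xyz": [0.31,2.4,0],"twist": [0,0,0]}
    - {"claw": 0.35,"xyz": [0.36,2.8,0],"twist": [0,0,0]}
    - {"claw": 0.35,"xyz": [0.41,3.15,0],"twist": [0,0,0]}
    - {"claw": 0.35,"xyz": [0.45,3.45,0],"twist": [0,0,0]}
    - {"claw": 0.35,"xyz": [0.48,3.7,0],"twist": [0,0,0]}

```text
clock: 8.43
tool_pos: [644.7, -44.6, 36.3]
tool_rot: [3.142, -0.0, 1.441]
wrist_force: [-1.3, -1.2, -0.5]
opening: 30.0
grasp_force: 0.1
```

Call:
send_rows:
  deltas:
    - {"claw": 0.35,"xyz": [0.02,0.15,0],"twist": [0,0,0]}
    - {"claw": 0.35,"xyz": [0.04,0.3,0],"twist": [0,0,0]}
    - {"claw": 0.35,"xyz": [0.06,0.45,0],"twist": [0,0,0]}
    - {"claw": 0.35,"xyz": [0.08,0.6,0],"twist": [0,0,0]}
    - {"claw": 0.35,"xyz": [0.1,0.75,0],"twist": [0,0,0]}
    - {"claw": 0.35,"xyz": [0.12,0.9,0],"twist": [0,0,0]}
    - {"claw": 0.35,"xyz": [0.14,1.05,0],"twist": [0,0,0]}
    - {"claw": 0.35,"xyz": [0.16,1.2,0],"twist": [0,0,0]}
    - {"claw": 0.35,"xyz": [0.18,1.35,0],"twist": [0,0,0]}
    - {"claw": 0.35,"xyz": [0.19,1.45,0],"twist": [0,0,0]}

```text
clock: 9.68
tool_pos: [646.6, -30.1, 36.3]
tool_rot: [3.142, -0.0, 1.441]
wrist_force: [-1.0, -0.3, 0.1]
opening: 29.6
grasp_force: 0.1
```

Call:
send_rows:
  deltas:
    - {"claw": 0.35,"xyz": [0.01,0.1,0],"twist": [0,0,0]}
    - {"claw": 0.35,"xyz": [0.03,0.2,0],"twist": [0,0,0]}
    - {"claw": 0.35,"xyz": [0.04,0.3,0],"twist": [0,0,0]}
    - {"claw": 0.35,"xyz": [0.05,0.4,0],"twist": [0,0,0]}
    - {"claw": 0.35,"xyz": [0.05,0.4,0],"twist": [0,0,0]}

```text
clock: 10.3
tool_pos: [647.0, -26.9, 36.3]
tool_rot: [3.142, 0.001, 1.441]
wrist_force: [-0.7, -4.6, 0.2]
opening: 29.8
grasp_force: 2.4
```

Run:
```python
from h import *
from bench import *
s=read_state();print(s["clock"],s["tool_pos"],s["wrist_force"])
a,b=[capture(n)["img"][:,:,::-1] for n in ("top","scene")]
a=cv2.convertScaleAbs(cv2.resize(a[210:260,255:355],(700,350),interpolation=cv2.INTER_CUBIC),alpha=1.8)
b=cv2.resize(b[205:275,285:400],(411,250),interpolation=cv2.INTER_CUBIC)
cv2.imwrite("pics/c3.png",cv2.vconcat([a,cv2.copyMakeBorder(b,0,0,0,289,0)]))
```

```text
10.3 [646.99055923 -26.86596982  36.29002007] [-0.71310294 -4.56910665  0.24509708]
```

View pics/c3.png

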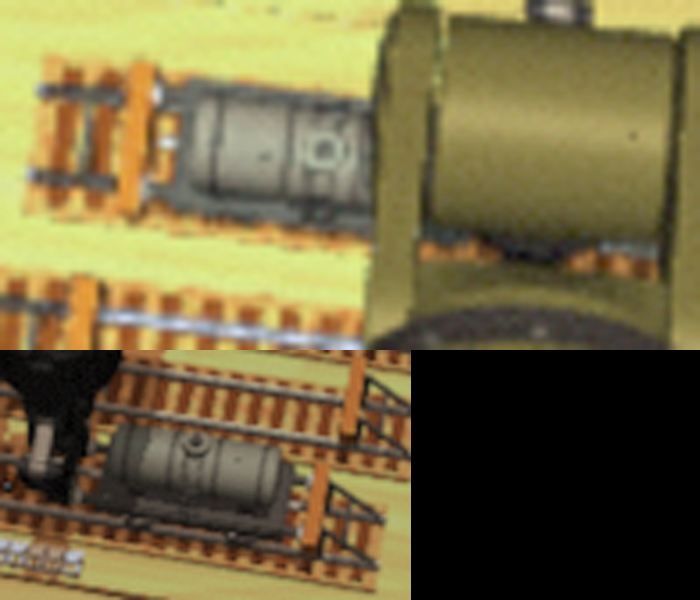

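Both views show the buffers meeting the beam (top crop (150,145), scene crop (300,510)), and the force has risen to 4.6 N, so there is contact. One more slight press to confirm, then ease off slowly.

Call:
send_rows:
  deltas:
    - {"claw": 0.35,"xyz": [0.01,0.1,0],"twist": [0,0,0]}
    - {"claw": 0.35,"xyz": [0.01,0.1,0],"twist": [0,0,0]}

```text
clock: 10.65
tool_pos: [647.0, -26.8, 36.3]
tool_rot: [-3.141, 0.002, 1.44]
wrist_force: [-2.3, -10.6, 1.1]
opening: 30.1
grasp_force: 5.7
```

Call:
send_rows:
  deltas:
    - {"claw": 0.35,"xyz": [-0.01,-0.05,0],"twist": [0,0,0]}
    - {"claw": 0.35,"xyz": [-0.01,-0.1,0],"twist": [0,0,0]}
    - {"claw": 0.35,"xyz": [-0.02,-0.15,0],"twist": [0,0,0]}
    - {"claw": 0.35,"xyz": [-0.03,-0.2,0],"twist": [0,0,0]}
    - {"claw": 0.35,"xyz": [-0.04,-0.3,0],"twist": [0,0,0]}
    - {"claw": 0.35,"xyz": [-0.06,-0.5,0],"twist": [0,0,0]}
    - {"claw": 0.35,"xyz": [-0.12,-0.9,0],"twist": [0,0,0]}
    - {"claw": 0.35,"xyz": [-0.18,-1.4,0],"twist": [0,0,0]}
    - {"claw": 0.35,"xyz": [-0.26,-2,0],"twist": [0,0,0]}
    - {"claw": 0.35,"xyz": [-0.26,-2,0],"twist": [0,0,0]}

```text
clock: 11.9
tool_pos: [644.5, -45.8, 36.3]
tool_rot: [3.142, 0.0, 1.44]
wrist_force: [0.1, 0.1, 0.6]
opening: 30.2
grasp_force: 0.0
```

Solid contact: the force doubled with no motion. Retreating along the track, with fingers shutting, so both cameras can see the detector.

Call:
send_rows:
  deltas:
    - {"claw": 0,"xyz": [-0.3,-2.0,1],"twist": [0,0,0]}
    - {"claw": 0,"xyz": [-0.8,-6,3],"twist": [0,0,0]}
    - {"claw": 0,"xyz": [-1.3,-10,4],"twist": [0,0,0]}
    - {"claw": 0,"xyz": [-1.8,-14,4],"twist": [0,0,0]}
    - {"claw": 0,"xyz": [-2.1,-16,4],"twist": [0,0,0]}
    - {"claw": 0,"xyz": [-2.1,-16,4],"twist": [0,0,0]}

```text
clock: 12.65
tool_pos: [623.2, -206.5, 76.4]
tool_rot: [3.142, -0.0, 1.439]
wrist_force: [1.2, 0.5, -0.4]
opening: -0.1
grasp_force: 0.0
```

Run:
```python
from h import *
from bench import *
s=read_state();print(s["clock"],s["tool_pos"],s["tool_rot"],s["opening"])
a,b=[np.mean([capture(n)["img"][:,:,::-1] for _ in range(4)],0).astype(np.uint8) for n in ("top","scene")]
cv2.imwrite("pics/t4.png",a);cv2.imwrite("pics/s4.png",b)
a=cv2.convertScaleAbs(cv2.resize(a[215:255,265:375],(770,280),interpolation=cv2.INTER_CUBIC),alpha=1.8)
b=cv2.resize(b[205:265,240:350],(550,300),interpolation=cv2.INTER_CUBIC)
cv2.imwrite("pics/c4.png",cv2.vconcat([a,cv2.copyMakeBorder(b,0,0,0,220,0)]))
f=lambda c,P:[CAM[c][0]*p[0]/-p[2]+CAM[c][1] if i==0 else -CAM[c][0]*p[1]/-p[2]+CAM[c][2] for p in [R.from_euler("xyz",CAM[c][4]).as_matrix().T@(np.array(P)-CAM[c][3])] for i in (0,1)]
print("expected eye px",f("top",[641.8,-66.2,17.5]),f("scene",[641.8,-66.2,17.5]),"tip",f("scene",s["tool_pos"]))
```

```text
12.65 [ 623.16991345 -206.45755784   76.42126924] [ 3.14153527e+00 -1.37451965e-05  1.43909335e+00] -0.05438310863517272
expected eye px [np.float64(344.54716337472985), np.float64(238.68120235665552)] [np.float64(287.35166981538555), np.float64(241.5359618541742)] tip [np.float64(225.06311259193052), np.float64(217.13362702199456)]
```

View pics/c4.png

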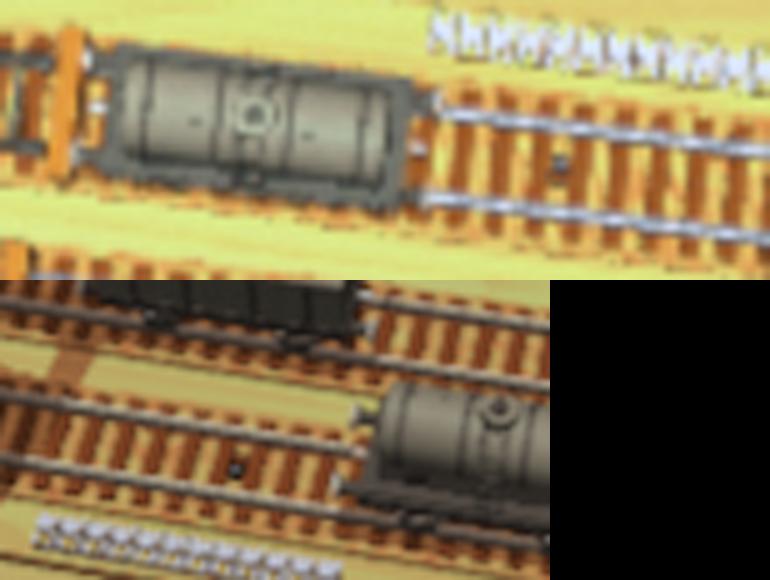

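The detector shows clear as a dark block at top px (344.7,237.9) and scene px (286.8,242.2), within 1 px of the expected place. The wagon's buffers still meet the beam.

Run:
```python
from h import *
px={}
for n,(u,v) in (("top",(345,238)),("scene",(287,242))):
    g=cv2.imread(f"pics/{'t' if n=='top' else 's'}4.png").astype(float)[v-4:v+5,u-4:u+5,2]  # red: dark housing vs red sleepers
    w=np.clip(np.percentile(g,12)-g,0,None); w[:2]=w[-2:]=0
    yy,xx=np.mgrid[v-4:v+5,u-4:u+5]; px[n]=[(w*xx).sum()/w.sum(),(w*yy).sum()/w.sum()]
    print(n,px[n],plane(n,px[n],17.)); print(g.astype(int))
print(tri(px["top"],px["scene"]))
```

```text
top [np.float64(344.5076923076923), np.float64(238.53846153846155)] [[642.24608781 -66.11791942  17.        ]]
[[ 90  85  90 107 111  90  73  71  75]
 [ 88  88  97 123 122 102  87  88  97]
 [ 83  88  96 115 115 109  90  91 100]
 [ 89  90  89  67  76  92  89  92 102]
 [ 88  91  90  64  70  81  88  91 103]
 [ 90  88  75  59  55  72  88  92 107]
 [ 90  88  75  79  73  85  89  94 118]
 [ 90  90  89  78  80  87  89  97 124]
 [ 88  96 116 124 118  90  88  97 124]]
scene [np.float64(286.8551724137932), np.float64(242.91149425287358)] [[645.36796881 -67.01218027  17.        ]]
[[154 126 121 112 143 171 164 136 113]
 [150 123 121 101 118 155 155 136 123]
 [139 122 113  85 112 123 112 127 123]
 [127 123  99  57  82  82  96 124 123]
 [124 122  91  76  78  54  96 125 121]
 [123 115  79  64  65  66 105 124 114]
 [123 117  98  63  32  87 121 122 118]
 [123 110 136 156 146 133 125 123 113]
 [160 156 174 186 179 150 123 122 126]]
(array([642.6, -67. ,  12.9]), np.float64(1.2))
```

Call:
send_rows:
  deltas:
    - {"claw": 0,"xyz": [0.3,2,0],"twist": [0,0,0]}
    - {"claw": 0,"xyz": [0.8,6,0],"twist": [0,0,0]}
    - {"claw": 0,"xyz": [1.35,10,0],"twist": [0,0,0]}
    - {"claw": 0,"xyz": [1.75,13,-0.5],"twist": [0,0,0]}
    - {"claw": 0,"xyz": [1.92,14,-1.5],"twist": [0,0,0]}
    - {"claw": 0,"xyz": [1.92,14,-2.5],"twist": [0,0,0]}
    - {"claw": 0,"xyz": [1.92,14,-3.2],"twist": [0,0,0]}
    - {"claw": 0,"xyz": [1.92,14,-3.7],"twist": [0,0,0]}
    - {"claw": 0,"xyz": [1.92,14,-4.0],"twist": [0,0,0]}
    - {"claw": 0,"xyz": [1.92,14,-4.0],"twist": [0,0,0]}

```text
clock: 14.3
tool_pos: [642.7, -65.5, 36.2]
tool_rot: [-3.141, -0.0, 1.441]
wrist_force: [0.3, -0.9, 1.0]
opening: 0.1
grasp_force: 0.0
```

Run:
```python
from h import *
from bench import *
s=read_state();print(s["clock"],s["tool_pos"],s["wrist_force"])
b=capture("scene")["img"][:,:,::-1]
cv2.imwrite("pics/c5.png",cv2.resize(b[190:275,240:390],(750,425),interpolation=cv2.INTER_CUBIC))
```

```text
14.3 [642.70487874 -65.51448301  36.19382613] [ 0.26184192 -0.92084867  1.00267548]
```

View pics/c5.png

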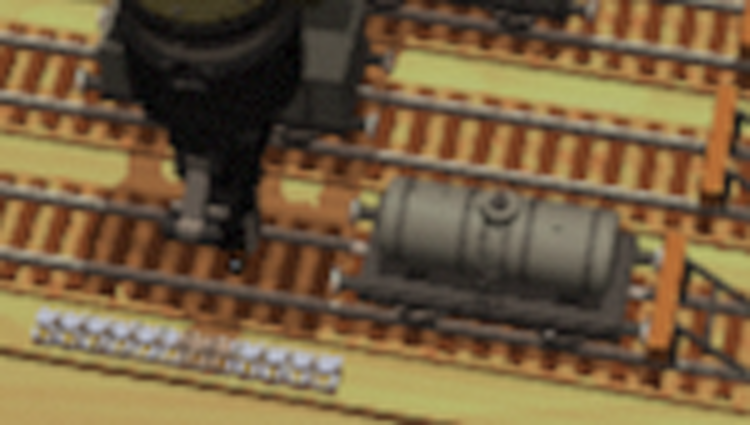

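The fingertips (crop (241,250)) stand right over the detector (236,265), and the wagon is at the beam. A final small trim, then hold.

Call:
send_rows:
  deltas:
    - {"claw": 0,"xyz": [-0.02,-0.12,-0.2],"twist": [0,0,0]}
    - {"claw": 0,"xyz": [-0.02,-0.12,-0.37],"twist": [0,0,0]}
    - {"claw": 0,"xyz": [-0.02,-0.12,-0.37],"twist": [0,0,0]}
    - {"claw": 0,"xyz": [-0.02,-0.12,-0.37],"twist": [0,0,0]}
    - {"claw": 0,"xyz": [-0.02,-0.12,-0.37],"twist": [0,0,0]}
    - {"claw": 0,"xyz": [-0.02,-0.12,-0.37],"twist": [0,0,0]}
    - {"claw": 0,"xyz": [-0.02,-0.12,-0.37],"twist": [0,0,0]}
    - {"claw": 0,"xyz": [-0.02,-0.12,-0.37],"twist": [0,0,0]}
    - {"claw": 0,"xyz": [-0.02,-0.12,-0.37],"twist": [0,0,0]}
    - {"claw": 0,"xyz": [-0.02,-0.12,-0.37],"twist": [0,0,0]}

```text
clock: 15.6
tool_pos: [642.5, -66.4, 32.6]
tool_rot: [-3.142, -0.0, 1.441]
wrist_force: [1.4, 0.2, -0.1]
opening: -0.0
grasp_force: 0.0
```

Call:
send_rows:
  deltas:
    - {"claw": 0,"xyz": [0,0,0],"twist": [0,0,0]}
    - {"claw": 0,"xyz": [0,0,0],"twist": [0,0,0]}
    - {"claw": 0,"xyz": [0,0,0],"twist": [0,0,0]}
    - {"claw": 0,"xyz": [0,0,0],"twist": [0,0,0]}
    - {"claw": 0,"xyz": [0,0,0],"twist": [0,0,0]}
    - {"claw": 0,"xyz": [0,0,0],"twist": [0,0,0]}
    - {"claw": 0,"xyz": [0,0,0],"twist": [0,0,0]}
    - {"claw": 0,"xyz": [0,0,0],"twist": [0,0,0]}
    - {"claw": 0,"xyz": [0,0,0],"twist": [0,0,0]}
    - {"claw": 0,"xyz": [0,0,0],"twist": [0,0,0]}

```text
clock: 16.85
tool_pos: [642.5, -66.4, 32.6]
tool_rot: [-3.142, -0.0, 1.441]
wrist_force: [-0.2, 0.7, -0.9]
opening: 0.0
grasp_force: 0.0
```

Call:
send_rows:
  deltas:
    - {"claw": 0,"xyz": [0,0,0],"twist": [0,0,0]}
    - {"claw": 0,"xyz": [0,0,0],"twist": [0,0,0]}
    - {"claw": 0,"xyz": [0,0,0],"twist": [0,0,0]}
    - {"claw": 0,"xyz": [0,0,0],"twist": [0,0,0]}
    - {"claw": 0,"xyz": [0,0,0],"twist": [0,0,0]}
    - {"claw": 0,"xyz": [0,0,0],"twist": [0,0,0]}
    - {"claw": 0,"xyz": [0,0,0],"twist": [0,0,0]}
    - {"claw": 0,"xyz": [0,0,0],"twist": [0,0,0]}
    - {"claw": 0,"xyz": [0,0,0],"twist": [0,0,0]}
    - {"claw": 0,"xyz": [0,0,0],"twist": [0,0,0]}

```text
clock: 18.1
tool_pos: [642.5, -66.4, 32.6]
tool_rot: [3.142, 0.0, 1.441]
wrist_force: [0.4, 0.4, -0.1]
opening: -0.2
grasp_force: 0.0
```

```bash
python3 -c "
from bench import *
print(job_done())"
```

```text
the job is handed in; nothing more can be done
None
```

The tank wagon is up against its buffer stop, and the shut fingertips held about 15 mm over the detector for more than 2.5 s, touching nothing; the job was handed in at about 18 s, and no verdict came back.

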